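Feel the end float of a tube rotator's shaft and centre it

ROBOT

A 6-joint arm with a two-finger parallel gripper is mounted at the origin on the work surface. World frame = base frame: x ahead of the robot, y to its left, z up, the work surface at z = 0. Lengths are in m, angles in rad, forces in N, time in s.
With the tool pointing down it reaches from about 0.35 to 0.875 m from the base axis. Payload 4.2 kg.
Tool frame: the origin (TCP) lies midway between the tips of the shut fingers; the grasp point (between the pads) lies robot.pinch_z behind it (robot.pinch_z is the distance from the TCP to the grasp point, in m); x points along the fingers, y is the direction in which the jaws open and shut, and the axes are right-handed (so a half turn about x gives the same grasp; the last joint's range is limited). The gripper opens to 87 mm and grips with 3 to 60 N. Pads are 19 mm wide; open, the fingers measure 117 mm over their backs; the gripper's body (75 mm by 190 mm) begins 51 mm behind the grasp point.
Start: joints at [0.259, 0.385, 0.008, 0, -1.194, -0.259], TCP at [0.625, 0, 0.223] pointing down, gripper open.
Joint ranges: [-3.14, 3.14], [-1.21, 2.06], [-1.07, 1.41], [-3.16, 2.05], [-2.99, -0.16], [-3.1, 3.1]. Speed limits (rad/s): [2.79, 2.79, 3.14, 3.14, 3.14, 3.14].

INTERFACE

Orientations are given as a unit quaternion [x, y, z, w].
In Python, from plant import get_obs, vision, robot, models gives the robot as it stands.
- The arm moves only by the tool jog_arm, never from a script. Its argument "plan" is one flat list of numbers, 7 for each row, row after row: the shift along the tool's x, y, z in mm, then the turn, a rotation vector about the tool's x, y, z in degrees, then the finger opening in mm, from 0 to 87. A call has exactly 10 rows; each row shifts and turns the pose as measured when the row begins, along the tool's axes as they then stand; what a row does not reach is not made up. A row lasts 1/8 s, in which the tool goes at most 62.5 mm and 10.7 degrees, less where a joint would pass 70% of its speed; a pose out of reach is approached as far as the arm can. A call with a gripper value outside its range is refused whole. The fingers move at their own pace and stop on an object; "squeeze" is the grip in N (left out, the last holds). Time passes only in rows, so rows that do not move let the fingers close, or fill a call up. It gives the time, the measured TCP pose, the force and the opening at its end, in the units of the state.
- get_obs(): the state, without advancing time (a new reading comes with each control period).
- vision.camera(name): name is "scene" or "side" or "wrist"; returns a dict with "img" (420x560x3 uint8, red, green, blue), "fx", "fy", "cx", "cy" (pixels), "R" (3x3) and "t" (3): a world point X has camera coordinates R X + t. Camera axes: x right, y down, z forward; pixel columns grow to the right and rows downward; lengths in m; the calibration is good to about 2 mm. A picture is of the moment at which its call begins. There is no depth.
- robot.close_job(): hands the job in, once; it reports no verdict.
Trained networks look in the newest picture that a camera, given by its name, has taken for a name from the list of things; names that differ only in an ending like _2 or _b are one class to them, and where a whole thing is asked for, a point or a joint stands for the part that bears it (a point fixed in the world has none). Each returns a list of dicts, best first, with "conf" (0 to 1); they miss things now and then, are a little off and sometimes report something else, mostly with a low value. They report only what shows in the picture. A call takes as long as a camera call.
- models.boxes_of(label, camera): "uv" ([column, row] in pixels, amid what is visible of it).
- models.masks_of(label, camera): "pixels" (420x560 bool, what is visible of it) and "uv" ([column, row] in pixels, amid what is visible of it).
- models.tip_of(label, camera): "uv" ([column, row] in pixels: a listed point, or the origin of a listed thing).
The state is a dict: "clock": time; "joint_pos": joint angles; "dq": joint speeds; "effort": joint torques, N m; "tool_pos": TCP position; "orientation": TCP orientation; "contact_force": force on the tool from outside, world axes, zero at the start; "moment": the same for the moment, N m; "width": opening from 0.0 (shut) to 1.0 (fully open).
Only numpy, scipy, OpenCV 4.12 (cv2) and the standard library are available. Lean on these libraries where they do the work, as an engineer would, in place of code of your own. Each camera call takes 0.05 s, during which the arm holds its last target. There are 200 camera calls.

TASK

Check the end float of the tube rotator's shaft: take it by its black knob, push it straight in towards the white drive head until it is pressed firmly against its inner stop, then pull it straight out until it is pressed firmly against its outer stop, steadily with about 10 N each time and never jamming a stop with more than 18 N. Then bring the shaft back midway between the two places where it stopped, let go of it there, and leave the other things on the bench undisturbed.

Things in the scene. Friction and masses are not known exactly. Their poses are not given: they have to be found in the camera images.
- stand: Tube rotator: grey base plate 150 x 270 x 12 mm fixed to the bench, at x = +-75, y = -180 to 90 mm; place and yaw vary. Origin on the bench surface, z up. The shaft's axis runs along this body's y axis, 110 mm above the bench, at x = 0. +y points from drive head to knob: +y is the pull-out and -y the push-in direction.
- post (a point): Grey outer bearing post on the base plate, 50 mm wide (x), 20 mm thick (y); this point is its middle on the shaft's axis, at y = 70 mm of the stand. The round bearing reaches 136 mm above the bench.
- head: White drive head on the base plate, 110 (x) x 120 (y) x 150 mm tall, 12 to 162 mm above the bench; origin at the centre of its underside, at y = -115 mm of the stand, axes as the stand's. The shaft's two stops are hidden inside; their places differ each time, cannot be seen, and are not symmetric about anything visible.
- bore (a point): Where the shaft enters the head's front face, on the axis. Inside: free travel from touching one stop to touching the other is 16 to 18 mm. Stops are rubber faced and give 1 mm per 5 N (bottoming at 5 mm). A light spring washer (0.6 to 0.9 N) before each stop acts over the last 6.4 mm of free travel; a shaft left well centred touches neither washer.
- shaft: Steel shaft, 16 mm across, with rotor and knob. Origin at the knob's centre on the axis, axes as the stand's. It only slides along y (does not turn), with about 1.6 N friction and 8 N per m/s drag, and stays where left, even against a washer. Mass about 0.5 kg, carried by its bearings. Origin at y = 129 to 131 mm of the stand at the start; below 130 at the inner stop, above 130 at the outer.
- knob (a point): Centre of the black round knob with a yellow band at the shaft's free end beyond the post: the part to grip. 36 mm across, 36 mm long (along y), centre 110 mm above the bench; best pinched from above across the shaft's axis.
- rotor (a point): Centre of the white rotor disc of red-capped tubes on the shaft between head and post, 96 mm across, tubes reaching 40 mm either way along y; moves with the shaft.
- rack_a: White tube rack, 60 x 132 mm, about 104 mm tall with its red-capped tubes, loose, near the rotator. Origin under its centre. Not to be disturbed.
- rack_b: Cream tube rack, 108 x 132 mm, about 104 mm tall with its tubes, loose, to the left. Origin under its centre. Not to be disturbed.
- pot: Specimen pot with yellow lid, 60 mm across, 70 mm tall, loose, near the rotator. Origin under its centre. Not to be disturbed.
- wrench: Small steel wrench, 140 mm long, lying loose on the robot's side of the rotator. Not to be disturbed.
- cap_tray: Open blue tray, 80 x 110 x 30 mm, loose, beyond the knob end of the rotator. Origin under its centre. Not to be disturbed.
- spray: White bottle with blue cap, 64 mm across, 180 mm tall, loose, to the right. Origin under its centre. Not to be disturbed.

How it is judged:
By the outcome, as a careful person would: the job done as asked, in the order asked, and still so for the second after the job is handed in, with the robot touching nothing.
It also fails if it takes over 59 s, if anything falls off the work surface, if the arm or the gripper's body presses on something with over 40 N, if the wrist force passes 120 N, or if a joint passes its speed limit or range.

## Working session

There is one attempt and no reset: what is moved stays moved. The work goes in short steps, Python scripts to look and compute and a tool call to move; the robot and the scene stay as the last step left them, time stands still between calls to the robot, and variables do not carry over. Pictures are saved under pics/ and viewed, about 8 in all and at most 12, crops included, and the job is handed in when it is done.

Besides the shell and the picture viewer there is one more tool, called after "Emit:" as a command line: name --argument value ..., lists and objects as JSON in quotes. jog_arm: Moves the arm, as the interface text tells. Its arguments: {"type":"object","properties":{"plan":{"type":"array","items":{"type":"number"}},"squeeze":{"type":"number"}},"required":["plan"]}

```bash
mkdir -p pics; ls
cat > h.py <<'E'
import numpy as np, cv2
from plant import get_obs, vision, robot, models
def tri(obs):
    # obs: list of (cam, uv)
    A=[];b=[]
    for c,uv in obs:
        d=np.array([(uv[0]-c["cx"])/c["fx"],(uv[1]-c["cy"])/c["fy"],1.]);R=np.array(c["R"]);t=np.array(c["t"])
        d=R.T@d;d/=np.linalg.norm(d);o=-R.T@t;P=np.eye(3)-np.outer(d,d)
        A.append(P);b.append(P@o)
    return np.linalg.lstsq(np.vstack(A),np.hstack(b),rcond=None)[0]
def onplane(c,uv,z):
    R=np.array(c["R"]);t=np.array(c["t"]);d=R.T@np.array([(uv[0]-c["cx"])/c["fx"],(uv[1]-c["cy"])/c["fy"],1.]);o=-R.T@t
    return o+d*(z-o[2])/d[2]
def proj(c,X):
    p=np.array(c["R"])@np.array(X)+np.array(c["t"]);return np.array([c["fx"]*p[0]/p[2]+c["cx"],c["fy"]*p[1]/p[2]+c["cy"]])
E
python3 - <<'E'
from h import *
print(robot.pinch_z, get_obs())
C={}
for n in("scene","side","wrist"):
    C[n]=vision.camera(n); cv2.imwrite(f"pics/{n}0.png",C[n]["img"][:,:,::-1])
Z={"knob":.11,"post":.11,"bore":.11,"rotor":.11,"shaft":.11,"stand":0,"head":.012,"rack_a":0,"rack_b":0,"pot":0,"cap_tray":0,"spray":0,"wrench":0}
for l in Z:
    for n in C:
        for r in models.tip_of(l,n)[:2]:
            print(l,n,np.round(r["uv"],1),round(r["conf"],2),np.round(onplane(C[n],r["uv"],Z[l]),4))
E
```

```text
pics
0.0187 {'clock': 0.0, 'joint_pos': array([ 2.58580099e-01,  3.85573375e-01,  6.63982756e-03, -4.94728345e-04,
       -1.19403086e+00, -2.58600328e-01]), 'dq': array([-0.00086232,  0.00040458, -0.0017257 ,  0.00075201, -0.00159033,
        0.00152177]), 'effort': array([ 5.69075401e-04, -3.90661991e+01,  1.87403029e+01,  4.22001421e+00,
        1.09914420e-02, -1.81494070e-04]), 'tool_pos': array([6.24394814e-01, 3.95264519e-06, 2.21455584e-01]), 'orientation': array([-0.49942308,  0.50063124,  0.50047493,  0.49946951]), 'contact_force': array([-1.01671838,  0.74693101, -0.62908174]), 'moment': array([-0.01716064,  0.02588342, -0.00285103]), 'width': 0.9980115308343687}
knob scene [328.2 211.7] 0.73 [0.4921 0.1333 0.11  ]
post scene [303.5 213.2] 0.95 [0.5322 0.0789 0.11  ]
post side [298.7 229.4] 0.71 [0.5247 0.0677 0.11  ]
post side [342.7 133.4] 0.61 [ 0.4314 -0.2983  0.11  ]
bore scene [259.3 207. ] 0.89 [ 0.5725 -0.0391  0.11  ]
bore side [286.4 193.7] 0.95 [ 0.5678 -0.0454  0.11  ]
bore wrist [341.8 152.2] 0.68 [ 0.5732 -0.0466  0.11  ]
rotor scene [278.4 209.7] 0.95 [0.555
[... 1087 characters left out ...]
] 0.75 [0.4556 0.4648 0.    ]
rack_b wrist [187.5 149.9] 0.62 [ 0.7315 -0.0404  0.    ]
pot side [249.6 266.4] 0.87 [0.6446 0.1183 0.    ]
pot wrist [257.1 268.8] 0.7 [0.6535 0.1091 0.    ]
cap_tray scene [370.7 250.6] 0.71 [0.4626 0.258  0.    ]
cap_tray side [313.5 319. ] 0.9 [0.4692 0.2471 0.    ]
cap_tray side [300.1 231.2] 0.68 [ 0.5257 -0.011   0.    ]
spray scene [193.8 169.6] 0.63 [ 0.4157 -0.4281  0.    ]
spray side [346.5 131.9] 0.82 [ 0.4137 -0.4352  0.    ]
wrench scene [304.6 212.2] 0.64 [0.4146 0.0152 0.    ]
wrench side [330.4 223.7] 0.72 [ 0.445  -0.0468  0.    ]
wrench side [284.3 202.2] 0.57 [ 0.5807 -0.1101  0.    ]
wrench wrist [438.6 150.4] 0.96 [ 0.44   -0.0398  0.    ]
```

Run:
```python
import cv2,numpy as np
a=cv2.imread("pics/scene0.png")[130:340,130:480];b=cv2.imread("pics/side0.png")[110:400,180:420]
a=cv2.resize(a,(480,288));b=cv2.resize(b,None,fx=1.3,fy=1.3);
o=np.zeros((max(a.shape[0],b.shape[0]),a.shape[1]+b.shape[1],3),np.uint8);o[:a.shape[0],:480]=a;o[:b.shape[0],480:]=b;cv2.imwrite("pics/c0.png",o);print(o.shape)
```

```text
(377, 792, 3)
```

View pics/c0.png

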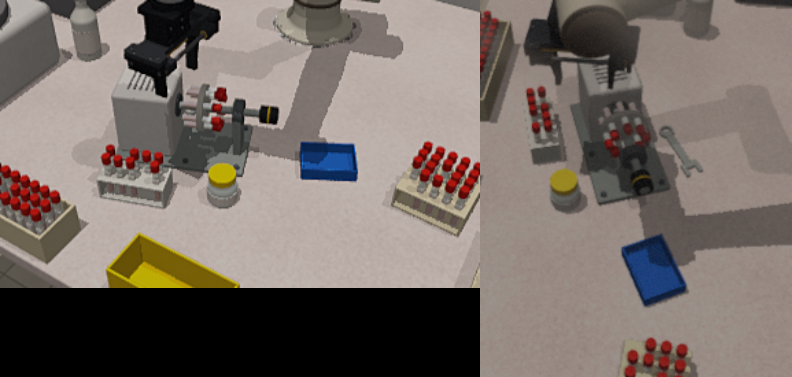

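View pics/wrist0.png

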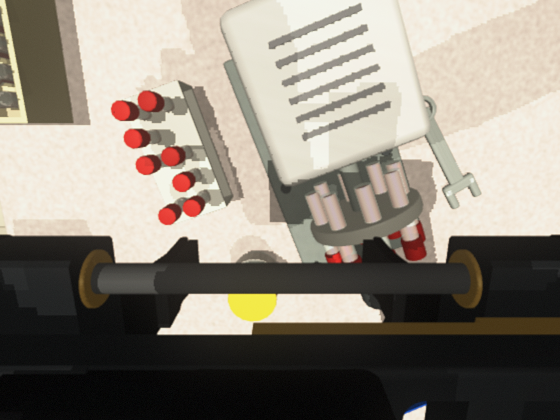

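Run:
```python
from h import *
from scipy.spatial.transform import Rotation as Ro
C={n:vision.camera(n) for n in("scene","side","wrist")}
o=get_obs();print(Ro.from_quat(o["orientation"]).as_matrix().round(3))
c=C["wrist"]
for p,q in [((270,46),(361,8)),((303,137),(390,104)),((300,183),(425,135))]:
    d=onplane(c,q,.162)-onplane(c,p,.162);print("xdir yaw",np.degrees(np.arctan2(d[1],d[0])), np.degrees(np.arctan2(-d[1],-d[0])),onplane(c,p,.162),onplane(c,q,.162))
# fit stand pose from all tips
from scipy.optimize import least_squares
L={"knob":(0,.13,.11),"post":(0,.07,.11),"bore":(0,-.055,.11),"shaft":(0,.13,.11),"stand":(0,0,0),"head":(0,-.115,.012),"rotor":None}
ob=[]
for l,P in L.items():
    if P is None: continue
    for n in C:
        r=models.tip_of(l,n)
        if r and r[0]["conf"]>.55: ob.append((l,C[n],n,np.array(r[0]["uv"]),np.array(P)))
def X(s,P): c_,s_=np.cos(s[2]),np.sin(s[2]);return np.array([s[0]+c_*P[0]-s_*P[1],s[1]+s_*P[0]+c_*P[1],P[2]])
f=lambda s:np.concatenate([proj(c,X(s,P))-uv for _,c,_,uv,P in ob])
r=least_squares(f,[.548,.008,.35],loss="soft_l1");print(r.x,np.degrees(r.x[2]))
for (l,_,n,_,_),e in zip(ob,f(r.x).reshape(-1,2)):print(l,n,e.round(1))
print("knob",X(r.x,L["knob"]))
```

```text
[[-0. -1. -0.]
 [-0. -0.  1.]
 [-1.  0. -0.]]
xdir yaw -159.13169426823183 20.868305731768167 [ 0.63142841 -0.11616887  0.162     ] [ 0.57593071 -0.13732621  0.162     ]
xdir yaw -159.5292025806219 20.47079741937813 [ 0.60984645 -0.06066063  0.162     ] [ 0.55361172 -0.08165327  0.162     ]
xdir yaw -158.63897264532284 21.361027354677162 [ 0.61136889 -0.02962823  0.162     ] [ 0.52865749 -0.06197759  0.162     ]
[0.5491722  0.00761571 0.39470044] 22.614669653648647
knob scene [-1.6  2.9]
knob side [2.1 0.1]
post scene [-0.6 -2.5]
post side [-0.5  2.6]
bore scene [-0.1 -1.8]
bore side [1.3 0.9]
bore wrist [0.7 2.2]
shaft scene [1.  0.9]
shaft side [ 1.2 -0.3]
stand scene [-3.3  1.2]
stand side [-0.3  2.7]
stand wrist [-1.3 -0.6]
head scene [-3.3  2. ]
head wrist [-0.  -1.2]
knob [0.49918308 0.12762025 0.11      ]
```

Emit:
jog_arm --plan '[0, 25, 26, 0, 0, 0, 87, 0, 25, 26, 0, 0, 0, 87, 0, 25, 26, 0, 0, 0, 87, 0, 25, 26, 0, 0, 0, 87, 0, 25, 26, 0, 0, 0, 87, 0, 0, 0, -7, 0, 0, 87, 0, 0, 0, -7, 0, 0, 87, 0, 0, 0, -7, 0, 0, 87, 0, 0, 0, 0, 0, 0, 87, 0, 0, 0, 0, 0, 0, 87]' --squeeze 40

```text
clock: 4.4
tool_pos: [0.4964, 0.1342, 0.2231]
orientation: [0.585, -0.397, -0.584, -0.399]
contact_force: [-0.4, 0.1, -0.2]
width: 1.001
```

Run:
```python
from h import *
from scipy.spatial.transform import Rotation as Ro
o=get_obs();R=Ro.from_quat(o["orientation"]).as_matrix();print(o["clock"],o["tool_pos"],R.round(3),o["contact_force"],o["joint_pos"])
c=vision.camera("wrist");cv2.imwrite("pics/w1.png",c["img"][:,:,::-1])
for n in("scene","side"): cv2.imwrite(f"pics/{n}1.png",vision.camera(n)["img"][:,:,::-1])
for l in("post","bore","rotor","head","knob"):
    for r in models.tip_of(l,"wrist")[:1]: print(l,r["uv"],r["conf"],onplane(c,r["uv"],.11 if l!="head" else .012))
a=cv2.imread("pics/scene1.png")[150:290,200:410];b=cv2.imread("pics/side1.png")[150:330,220:400]
w=c["img"][:,:,::-1]
o=np.zeros((300,800,3),np.uint8);o[:,:400]=cv2.resize(w,(400,300));o[:140*190//210*1,400:590]=cv2.resize(a,(190,126));o[:200,600:]=cv2.resize(b,(200,200));cv2.imwrite("pics/c1.png",o)
```

```text
4.4 [0.49639723 0.13421619 0.22314035] [[ 0.002 -0.93  -0.367]
 [ 0.001 -0.367  0.93 ]
 [-1.    -0.003  0.   ]] [-0.4158936   0.07320586 -0.20650169] [ 5.80193735e-01  1.94159565e-01 -2.60717297e-01  2.37977405e-04
 -1.11323882e+00 -2.04815084e-01]
rotor [273.2, 28.9] 0.76 [0.55257714 0.00655538 0.11      ]
head [159.8, 112.1] 0.5 [0.64979066 0.10651174 0.012     ]
knob [274.7, 199.3] 0.77 [0.50315848 0.13024571 0.11      ]
```

View pics/w1.png

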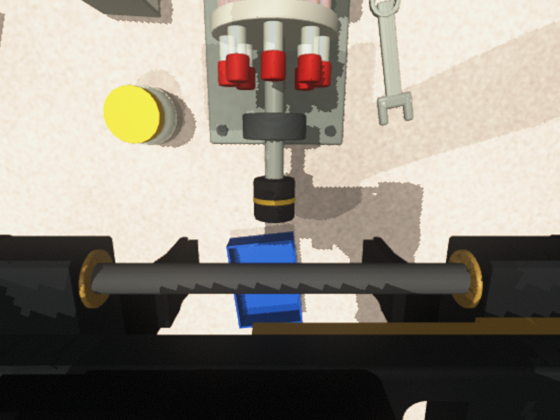

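Run:
```python
from h import *
from scipy.spatial.transform import Rotation as Ro
c=vision.camera("wrist");g=c["img"].astype(int)
for v in(90,98,104,150,160,168,182,190,196,210):print(v,g[v,250:300].sum(1).tolist())
for r in models.masks_of("knob","wrist")[:1]:
    ys,xs=np.nonzero(r["pixels"]);print(r["conf"],xs.min(),xs.max(),ys.min(),ys.max())
print(np.array(c["R"]).round(4),c["fx"],c["cx"],c["cy"],-np.array(c["R"]).T@c["t"])
print("col",g[165:235,274].tolist())
```

```text
90 [350, 354, 365, 378, 400, 382, 318, 305, 280, 226, 222, 227, 228, 226, 272, 349, 408, 439, 454, 466, 479, 488, 502, 518, 519, 489, 463, 422, 379, 331, 255, 229, 216, 212, 209, 226, 222, 223, 224, 224, 231, 232, 226, 228, 222, 219, 207, 189, 177, 168]
98 [428, 427, 432, 428, 422, 411, 369, 308, 234, 226, 226, 229, 227, 230, 272, 348, 401, 438, 460, 472, 473, 483, 500, 512, 517, 488, 456, 446, 429, 414, 391, 351, 310, 251, 212, 220, 223, 229, 220, 224, 228, 229, 229, 231, 231, 223, 229, 227, 227, 221]
104 [425, 423, 427, 420, 428, 407, 317, 231, 222, 224, 226, 226, 222, 230, 267, 347, 401, 438, 461, 466, 474, 483, 498, 517, 512, 480, 455, 440, 420, 410, 394, 355, 309, 246, 209, 222, 287, 316, 241, 226, 218, 225, 222, 228, 225, 226, 225, 225, 224, 224]
150 [690, 689, 692, 694, 697, 692, 687, 681, 681, 688, 689, 689, 691, 675, 564, 412, 427, 463, 467, 477, 481, 486, 493, 497, 499, 475, 451, 443, 424, 410, 387, 341, 291, 331, 520, 641, 648, 646, 647, 642, 587, 439, 347, 346, 345, 338, 346, 355, 363, 361]
160 [684, 691, 695, 695, 699, 704, 708, 709, 709, 701, 696, 688, 684, 660, 552, 39
[... 1982 characters left out ...]
], [49, 46, 43], [49, 46, 42], [49, 48, 43], [48, 45, 43], [44, 41, 37], [41, 38, 36], [43, 42, 39], [49, 46, 42], [51, 46, 44], [45, 43, 40], [39, 37, 35], [40, 35, 32], [77, 63, 35], [140, 111, 42], [185, 149, 51], [189, 152, 52], [183, 146, 51], [125, 100, 43], [60, 53, 40], [41, 38, 37], [43, 39, 37], [41, 38, 35], [42, 38, 37], [42, 39, 37], [42, 37, 35], [41, 38, 35], [41, 39, 36], [42, 40, 36], [41, 38, 36], [41, 39, 37], [41, 38, 36], [39, 37, 35], [41, 39, 37], [35, 32, 32], [50, 46, 42], [144, 131, 117], [172, 157, 142], [151, 138, 124], [136, 126, 113], [136, 123, 112], [135, 122, 110], [134, 122, 110], [134, 122, 111], [137, 123, 111], [133, 121, 108], [80, 77, 88], [35, 46, 76]]
```

```bash
cat >> h.py <<'E'
from scipy.spatial.transform import Rotation as Ro
def rel(target):
    o=get_obs();R=Ro.from_quat(o["orientation"]).as_matrix();return R.T@(np.array(target)-o["tool_pos"])*1000
E
python3 - <<'E'
from h import *
c=vision.camera("wrist")
P=[onplane(c,(273.75,v),.113) for v in(98,165,200)];print(P)
d=P[2]-P[0];print("yaw",np.degrees(np.arctan2(-d[0],d[1])))
f=onplane(c,(273.9,222.5),.128);b=onplane(c,(273.9,179.3),.118);print(f,b,(f+b)/2,np.linalg.norm((f-b)[:2]))
k=(f+b)/2;k[2]=.11-robot.pinch_z
R=Ro.from_quat(get_obs()["orientation"]).as_matrix();print("tool yaw",np.degrees(np.arctan2(-R[0,2],R[1,2])),"go",rel(k),k)
E
```

```text
[array([0.53403113, 0.05329312, 0.113     ]), array([0.51475738, 0.10262259, 0.113     ]), array([0.50388352, 0.13045328, 0.113     ])]
yaw 21.341320940299514
[0.49781616 0.14477259 0.128     ] [0.51046937 0.11296666 0.118     ] [0.50414276 0.12886963 0.123     ] 0.034230408252185214
tool yaw 21.61047939072786 go [131.79605479  -4.90294511  -7.87681565] [0.50414276 0.12886963 0.0913    ]
```

Emit:
jog_arm --plan '[0, -4.5, -7.5, 0.2, 0, 0, 87, 20, 0, 0, 0, 0, 0, 87, 20, 0, 0, 0, 0, 0, 87, 20, 0, 0, 0, 0, 0, 87, 20, 0, 0, 0, 0, 0, 87, 20, 0, 0, 0, 0, 0, 87, 15, 0, 0, 0, 0, 0, 87, 8, 0, 0, 0, 0, 0, 87, 0, 0, 0, 0, 0, 0, 87, 0, 0, 0, 0, 0, 0, 87]' --squeeze 6

```text
clock: 6.2
tool_pos: [0.5093, 0.1274, 0.0977]
orientation: [0.585, -0.397, -0.582, -0.401]
contact_force: [1.0, 0.6, 0.1]
width: 1.002
```

```bash
cat > s.py <<'E'
from h import *
# state in stand frame: u = along axis, w = across (stand x)
y=np.radians(21.4);A=np.array([-np.sin(y),np.cos(y),0]);X=np.array([np.cos(y),np.sin(y),0])
o=get_obs();p=o["tool_pos"]*1000;f=o["contact_force"];R=Ro.from_quat(o["orientation"]).as_matrix()
print("t %.2f u %.2f w %.2f z %.2f | Fu %.2f Fw %.2f Fz %.2f | M %s width %.1f yaw %.2f tilt %.2f %.2f"%(o["clock"],p@A,p@X,p[2],f@A,f@X,f[2],(o["moment"]).round(2),o["width"]*87,np.degrees(np.arctan2(-R[0,2],R[1,2])),np.degrees(R[2,1]),np.degrees(R[2,2])))
E
python3 s.py; python3 -c "
from h import *
print(rel([.5035,.1285,.0913]))"
```

```text
t 6.20 u -67.23 w 520.67 z 97.67 | Fu 0.16 Fw 1.12 Fz 0.06 | M [-0.02  0.01 -0.01] width 87.2 yaw 21.27 tilt -0.43 -0.03
[6.32619618 5.04843618 3.14503317]
```

Emit:
jog_arm --plan '[3, 2.5, 1.5, 0, 0, 0.4, 87, 3, 2.5, 1.5, 0, 0, 0, 87, 0, 0, 0, 0, 0, 0, 87, 0, 0, 0, 0, 0, 0, 60, 0, 0, 0, 0, 0, 0, 50, 0, 0, 0, 0, 0, 0, 45, 0, 0, 0, 0, 0, 0, 45, 0, 0, 0, 0, 0, 0, 45, 0, 0, 0, 0, 0, 0, 45, 0, 0, 0, 0, 0, 0, 45]' --squeeze 6

```text
clock: 7.45
tool_pos: [0.504, 0.129, 0.0928]
orientation: [0.584, -0.398, -0.583, -0.4]
contact_force: [-0.2, -0.4, -0.5]
width: 0.518
```

```bash
python3 s.py
python3 - <<'E'
from h import *
c=vision.camera("wrist");s=vision.camera("side");k=cv2.resize(s["img"][170:300,230:370],(420,390))
w=cv2.resize(c["img"][150:400,120:440],(380,297));o=np.zeros((390,800,3),np.uint8);o[:,:420]=k;o[:297,420:]=w;cv2.imwrite("pics/c2.png",o[:,:,::-1])
print(rel([.5035,.1285,.0913]))
E
```

```text
t 7.45 u -63.81 w 516.28 z 92.80 | Fu -0.31 Fw -0.31 Fz -0.47 | M [-0.04  0.02 -0.01] width 45.0 yaw 21.29 tilt -0.18 -0.01
[ 1.51101915  0.62460222 -0.27030286]
```

View pics/c2.png

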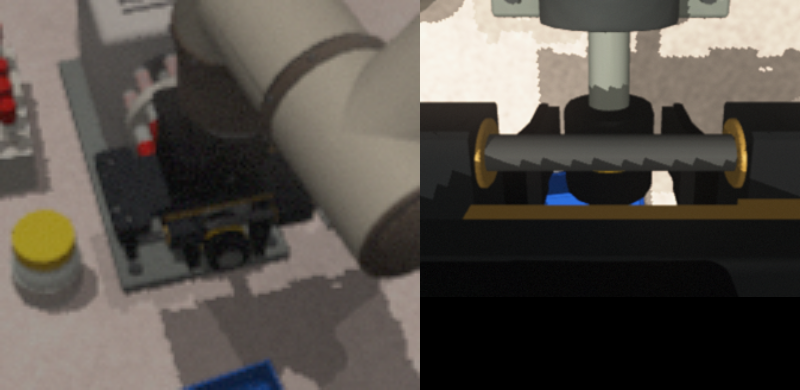

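Both crops show the fingers straddling the knob: inner edges at columns 559 and 663, knob at 565–653. The knob is close to centred, so I'll close gently and read the side force.

Emit:
jog_arm --plan '[1, 0.3, 0, 0, 0, 0.2, 42, 0, 0, 0, 0, 0, 0, 40, 0, 0, 0, 0, 0, 0, 38, 0, 0, 0, 0, 0, 0, 37, 0, 0, 0, 0, 0, 0, 36, 0, 0, 0, 0, 0, 0, 35, 0, 0, 0, 0, 0, 0, 34, 0, 0, 0, 0, 0, 0, 32, 0, 0, 0, 0, 0, 0, 30, 0, 0, 0, 0, 0, 0, 30]' --squeeze 6

```text
clock: 8.8
tool_pos: [0.5047, 0.1293, 0.0919]
orientation: [0.584, -0.398, -0.583, -0.399]
contact_force: [0.2, -0.5, -0.9]
width: 0.413
```

```bash
python3 s.py
```

```text
t 8.80 u -63.72 w 517.07 z 91.91 | Fu -0.56 Fw 0.03 Fz -0.92 | M [ 0.06 -0.18 -0.  ] width 35.9 yaw 21.30 tilt -0.10 -0.00
```

Emit:
jog_arm --plan '[0, 0, 0, 0, 0, 0, 25, 0, 0, 0, 0, 0, 0, 25, 0, 0, -0.4, 0, 0, 0, 25, 0, 0, -0.4, 0, 0, 0, 25, 0, 0, -0.4, 0, 0, 0, 25, 0, 0, -0.4, 0, 0, 0, 25, 0, 0, -0.4, 0, 0, 0, 25, 0, 0, -0.4, 0, 0, 0, 25, 0, 0, -0.4, 0, 0, 0, 25, 0, 0, -0.4, 0, 0, 0, 25]' --squeeze 40

```text
clock: 10.05
tool_pos: [0.5054, 0.1273, 0.0919]
orientation: [-0.584, 0.398, 0.584, 0.4]
contact_force: [-0.5, 2.1, -0.8]
width: 0.405
```

```bash
python3 s.py
```

```text
t 10.05 u -65.89 w 517.02 z 91.88 | Fu 2.09 Fw 0.30 Fz -0.75 | M [ 0.71  0.16 -0.03] width 35.2 yaw 21.30 tilt -0.11 0.09
```

Emit:
jog_arm --plan '[0, 0, -0.4, 0, 0, 0, 25, 0, 0, -0.4, 0, 0, 0, 25, 0, 0, -0.4, 0, 0, 0, 25, 0, 0, -0.4, 0, 0, 0, 25, 0, 0, -0.4, 0, 0, 0, 25, 0, 0, -0.4, 0, 0, 0, 25, 0, 0, -0.4, 0, 0, 0, 25, 0, 0, -0.4, 0, 0, 0, 25, 0, 0, -0.4, 0, 0, 0, 25, 0, 0, 0, 0, 0, 0, 25]'

```text
clock: 11.3
tool_pos: [0.5065, 0.1246, 0.0919]
orientation: [-0.583, 0.398, 0.584, 0.4]
contact_force: [-1.1, 3.0, 0.6]
width: 0.401
```

```bash
python3 s.py
```

```text
t 11.30 u -68.77 w 517.02 z 91.90 | Fu 3.19 Fw 0.02 Fz 0.63 | M [ 0.8   0.28 -0.06] width 34.9 yaw 21.30 tilt -0.13 0.17
```

Emit:
jog_arm --plan '[0, 0, -0.4, 0, 0, 0, 25, 0, 0, -0.4, 0, 0, 0, 25, 0, 0, -0.4, 0, 0, 0, 25, 0, 0, -0.4, 0, 0, 0, 25, 0, 0, -0.4, 0, 0, 0, 25, 0, 0, -0.4, 0, 0, 0, 25, 0, 0, -0.4, 0, 0, 0, 25, 0, 0, -0.4, 0, 0, 0, 25, 0, 0, -0.4, 0, 0, 0, 25, 0, 0, 0, 0, 0, 0, 25]'

```text
clock: 12.55
tool_pos: [0.5065, 0.1246, 0.0919]
orientation: [-0.582, 0.397, 0.586, 0.401]
contact_force: [-1.1, 2.6, -0.8]
width: 0.405
```

```bash
python3 s.py
```

```text
t 12.55 u -68.83 w 517.01 z 91.88 | Fu 2.86 Fw -0.11 Fz -0.83 | M [ 0.76  0.34 -0.  ] width 35.3 yaw 21.30 tilt -0.17 0.45
```

Emit:
jog_arm --plan '[0, 0, -0.7, 0, 0.1, 0, 25, 0, 0, -0.7, 0, 0.1, 0, 25, 0, 0, -0.7, 0, 0.1, 0, 25, 0, 0, -0.7, 0, 0.1, 0, 25, 0, 0, -0.7, 0, 0.1, 0, 25, 0, 0, -0.7, 0, 0.1, 0, 25, 0, 0, -0.7, 0, 0, 0, 25, 0, 0, -0.7, 0, 0, 0, 25, 0, 0, -0.7, 0, 0, 0, 25, 0, 0, -0.7, 0, 0, 0, 25]'

```text
clock: 13.8
tool_pos: [0.5067, 0.1242, 0.0919]
orientation: [-0.583, 0.396, 0.585, 0.402]
contact_force: [-2.7, 7.0, 1.6]
width: 0.402
```

```bash
python3 s.py
```

```text
t 13.80 u -69.23 w 517.09 z 91.91 | Fu 7.55 Fw 0.04 Fz 1.61 | M [1.91 0.96 0.01] width 35.0 yaw 21.29 tilt -0.27 0.37
```

Emit:
jog_arm --plan '[0, 0, -0.9, 0, 0.1, 0, 25, 0, 0, -0.9, 0, 0.1, 0, 25, 0, 0, -0.9, 0, 0.1, 0, 25, 0, 0, -0.9, 0, 0.1, 0, 25, 0, 0, -0.9, 0, 0.1, 0, 25, 0, 0, -0.9, 0, 0.1, 0, 25, 0, 0, -0.9, 0, 0.1, 0, 25, 0, 0, -0.9, 0, 0.1, 0, 25, 0, 0, -0.9, 0, 0.1, 0, 25, 0, 0, -0.9, 0, 0.1, 0, 25]'

```text
clock: 15.05
tool_pos: [0.5068, 0.124, 0.0919]
orientation: [0.585, -0.397, -0.583, -0.401]
contact_force: [-3.8, 8.0, 1.6]
width: 0.401
```

```bash
python3 s.py
```

```text
t 15.05 u -69.52 w 517.10 z 91.89 | Fu 8.78 Fw -0.59 Fz 1.58 | M [2.18 1.18 0.03] width 34.9 yaw 21.28 tilt -0.37 0.04
```

Emit:
jog_arm --plan '[0, 0, -1.1, 0, 0.05, 0, 25, 0, 0, -1.15, 0, 0.05, 0, 25, 0, 0, -1.15, 0, 0.05, 0, 25, 0, 0, -1.15, 0, 0.05, 0, 25, 0, 0, -1.15, 0, 0.05, 0, 25, 0, 0, -1.15, 0, 0.05, 0, 25, 0, 0, -1.15, 0, 0.05, 0, 25, 0, 0, -1.15, 0, 0.05, 0, 25, 0, 0, -1.15, 0, 0.05, 0, 25, 0, 0, -1.15, 0, 0.05, 0, 25]'

```text
clock: 16.3
tool_pos: [0.5069, 0.1238, 0.0919]
orientation: [-0.583, 0.395, 0.584, 0.403]
contact_force: [-4.7, 9.2, 1.1]
width: 0.4
```

```bash
python3 s.py
```

```text
t 16.30 u -69.66 w 517.13 z 91.90 | Fu 10.31 Fw -1.01 Fz 1.14 | M [ 2.43  1.37 -0.02] width 34.8 yaw 21.29 tilt -0.48 0.41
```

Emit:
jog_arm --plan '[0, 0, -1.3, 0, 0.1, 0.05, 25, 0, 0, -1.35, 0, 0.1, 0.05, 25, 0, 0, -1.35, 0, 0.1, 0.05, 25, 0, 0, -1.35, 0, 0.1, 0.05, 25, 0, 0, -1.35, 0, 0.1, 0.05, 25, 0, 0, -1.35, 0, 0.1, 0.05, 25, 0, 0, -1.35, 0, 0.1, 0.05, 25, 0, 0, -1.35, 0, 0.1, 0.05, 25, 0, 0, -1.35, 0, 0.1, 0.05, 25, 0, 0, -1.35, 0, 0.1, 0.05, 25]'

```text
clock: 17.55
tool_pos: [0.5069, 0.1237, 0.0919]
orientation: [-0.582, 0.397, 0.585, 0.402]
contact_force: [-5.3, 8.9, 1.9]
width: 0.402
```

```bash
sed -i 's/^print/g=p-18.7*R[:,0];print("grasp u %.2f"%(g@A),end=" ")\nprint/' s.py; python3 s.py
```

```text
grasp u -69.95 t 17.55 u -69.80 w 517.04 z 91.90 | Fu 10.28 Fw -1.71 Fz 1.88 | M [2.64 1.33 0.03] width 35.0 yaw 21.27 tilt -0.19 0.45
```

Emit:
jog_arm --plan '[0, 0, -1.6, 0, 0.1, 0.02, 25, 0, 0, -1.7, 0, 0.1, 0.02, 25, 0, 0, -1.7, 0, 0.1, 0.02, 25, 0, 0, -1.7, 0, 0.1, 0.02, 25, 0, 0, -1.7, 0, 0.1, 0.02, 25, 0, 0, -1.7, 0, 0.1, 0.02, 25, 0, 0, -1.7, 0, 0.1, 0.02, 25, 0, 0, -1.7, 0, 0.1, 0.02, 25, 0, 0, -1.7, 0, 0.1, 0.02, 25, 0, 0, -1.7, 0, 0.1, 0.02, 25]'

```text
clock: 18.8
tool_pos: [0.507, 0.1235, 0.0919]
orientation: [-0.581, 0.395, 0.587, 0.403]
contact_force: [-5.0, 11.2, 2.4]
width: 0.4
```

```bash
python3 s.py
```

```text
grasp u -70.28 t 18.80 u -70.03 w 517.08 z 91.91 | Fu 12.26 Fw -0.52 Fz 2.42 | M [2.96 1.56 0.01] width 34.8 yaw 21.27 tilt -0.29 0.78
```

Emit:
jog_arm --plan '[0, 0, 0, 0, 0.3, 0, 25, 0, 0, 0.5, 0, 0.2, 0.1, 25, 0, 0, 1, 0, 0.1, 0.1, 25, 0, 0, 1.3, 0, 0, 0, 25, 0, 0, 1.3, 0, 0, 0, 25, 0, 0, 1.3, 0, 0, 0, 25, 0, 0, 1.3, 0, 0, 0, 25, 0, 0, 1.3, 0, 0, 0, 25, 0, 0, 1.3, 0, 0, 0, 25, 0, 0, 1.3, 0, 0, 0, 25]'

```text
clock: 20.05
tool_pos: [0.5036, 0.1322, 0.0919]
orientation: [0.584, -0.399, -0.584, -0.4]
contact_force: [0.9, -1.8, -1.3]
width: 0.405
```

```bash
python3 s.py
```

```text
grasp u -60.69 t 20.05 u -60.68 w 517.07 z 91.92 | Fu -2.03 Fw 0.21 Fz -1.32 | M [-0.32 -0.58  0.06] width 35.2 yaw 21.27 tilt -0.10 0.03
```

Emit:
jog_arm --plan '[0, 0, 1, 0, 0, 0, 25, 0, 0, 1, 0, 0, 0, 25, 0, 0, 1, 0, 0, 0, 25, 0, 0, 1, 0, 0, 0, 25, 0, 0, 1, 0, 0, 0, 25, 0, 0, 1, 0, 0, 0, 25, 0, 0, 0.8, 0, 0, 0, 25, 0, 0, 0.8, 0, 0, 0, 25, 0, 0, 0.6, 0, 0, 0, 25, 0, 0, 0.6, 0, 0, 0, 25]'

```text
clock: 21.3
tool_pos: [0.5003, 0.1405, 0.0919]
orientation: [0.584, -0.399, -0.583, -0.4]
contact_force: [2.3, -1.9, -1.5]
width: 0.404
```

```bash
python3 s.py
```

```text
grasp u -51.77 t 21.30 u -51.78 w 517.09 z 91.90 | Fu -2.59 Fw 1.46 Fz -1.52 | M [-0.53 -0.81  0.01] width 35.1 yaw 21.27 tilt -0.09 -0.01
```

Emit:
jog_arm --plan '[0, 0, 0.7, 0, -0.05, 0, 25, 0, 0, 0.7, 0, -0.05, 0, 25, 0, 0, 0.7, 0, -0.05, 0, 25, 0, 0, 0.7, 0, -0.05, 0, 25, 0, 0, 0.7, 0, -0.05, 0, 25, 0, 0, 0.7, 0, -0.05, 0, 25, 0, 0, 0.7, 0, -0.05, 0, 25, 0, 0, 0.7, 0, -0.05, 0, 25, 0, 0, 0.7, 0, -0.05, 0, 25, 0, 0, 0.7, 0, -0.05, 0, 25]'

```text
clock: 22.55
tool_pos: [0.4994, 0.1427, 0.0919]
orientation: [-0.583, 0.399, 0.584, 0.4]
contact_force: [3.9, -5.5, -2.1]
width: 0.405
```

```bash
python3 s.py
```

```text
grasp u -49.45 t 22.55 u -49.41 w 517.06 z 91.89 | Fu -6.49 Fw 1.62 Fz -2.10 | M [-1.39 -1.37 -0.02] width 35.2 yaw 21.28 tilt -0.01 0.12
```

Emit:
jog_arm --plan '[0, 0, 1, 0, -0.05, 0, 25, 0, 0, 1.2, 0, -0.05, 0, 25, 0, 0, 1.3, 0, -0.05, 0, 25, 0, 0, 1.3, 0, -0.05, 0, 25, 0, 0, 1.3, 0, -0.05, 0, 25, 0, 0, 1.3, 0, -0.05, 0, 25, 0, 0, 1.3, 0, -0.05, 0, 25, 0, 0, 1.3, 0, -0.05, 0, 25, 0, 0, 1.3, 0, -0.05, 0, 25, 0, 0, 1.3, 0, -0.05, 0, 25]'

```text
clock: 23.8
tool_pos: [0.4992, 0.1431, 0.0919]
orientation: [0.585, -0.401, -0.583, -0.397]
contact_force: [4.9, -8.0, -2.2]
width: 0.404
```

```bash
python3 s.py
```

```text
grasp u -48.86 t 23.80 u -48.96 w 517.01 z 91.90 | Fu -9.22 Fw 1.68 Fz -2.23 | M [-2.01 -1.91 -0.03] width 35.2 yaw 21.27 tilt 0.13 -0.30
```

Emit:
jog_arm --plan '[0, 0, 1.6, 0, -0.08, 0, 25, 0, 0, 1.7, 0, -0.08, 0, 25, 0, 0, 1.7, 0, -0.08, 0, 25, 0, 0, 1.7, 0, -0.08, 0, 25, 0, 0, 1.7, 0, -0.08, 0, 25, 0, 0, 1.7, 0, -0.08, 0, 25, 0, 0, 1.7, 0, -0.08, 0, 25, 0, 0, 1.7, 0, -0.08, 0, 25, 0, 0, 1.7, 0, -0.08, 0, 25, 0, 0, 1.7, 0, -0.08, 0, 25]'

```text
clock: 25.05
tool_pos: [0.4991, 0.1433, 0.0919]
orientation: [0.586, -0.403, -0.581, -0.395]
contact_force: [5.6, -9.1, -2.0]
width: 0.409
```

```bash
python3 s.py
```

```text
grasp u -48.44 t 25.05 u -48.67 w 516.99 z 91.92 | Fu -10.49 Fw 1.91 Fz -2.02 | M [-2.4  -2.16  0.07] width 35.6 yaw 21.25 tilt 0.25 -0.72
```

Emit:
jog_arm --plan '[0, 0, 1.9, 0, -0.05, 0, 25, 0, 0, 2, 0, -0.05, 0, 25, 0, 0, 2, 0, -0.05, 0, 25, 0, 0, 2, 0, -0.05, 0, 25, 0, 0, 2, 0, -0.05, 0, 25, 0, 0, 2, 0, -0.05, 0, 25, 0, 0, 2, 0, -0.05, 0, 25, 0, 0, 2, 0, -0.05, 0, 25, 0, 0, 2, 0, -0.05, 0, 25, 0, 0, 2, 0, -0.05, 0, 25]'

```text
clock: 26.3
tool_pos: [0.499, 0.1434, 0.092]
orientation: [0.59, -0.407, -0.576, -0.392]
contact_force: [7.3, -11.3, -2.6]
width: 0.401
```

```bash
python3 s.py
```

```text
grasp u -48.05 t 26.30 u -48.58 w 516.93 z 91.96 | Fu -13.18 Fw 2.71 Fz -2.58 | M [-2.68 -2.47  0.06] width 34.9 yaw 21.18 tilt 0.40 -1.64
```

Emit:
jog_arm --plan '[0, 0, 0, 0, 0, 0, 25, 0, 0, -0.5, 0, -0.4, 0, 25, 0, 0, -1, 0, -0.4, 0, 25, 0, 0, -1.3, 0, -0.4, -0.1, 25, 0, 0, -1.3, 0, -0.4, -0.1, 25, 0, 0, -1.3, 0, 0, -0.1, 25, 0, 0, -1.3, 0, 0, 0, 25, 0, 0, -1.3, 0, 0, 0, 25, 0, 0, -1, 0, 0, 0, 25, 0, 0, 0, 0, 0, 0, 25]'

```text
clock: 27.55
tool_pos: [0.5022, 0.1355, 0.092]
orientation: [-0.582, 0.399, 0.584, 0.4]
contact_force: [0.2, -0.1, -0.9]
width: 0.404
```

```bash
python3 s.py
```

```text
grasp u -57.13 t 27.55 u -57.07 w 517.01 z 91.97 | Fu -0.15 Fw 0.18 Fz -0.88 | M [ 0.24 -0.27  0.05] width 35.1 yaw 21.14 tilt 0.05 0.17
```

Emit:
jog_arm --plan '[0, 0, -0.5, 0, 0.1, 0, 25, 0, 0, -0.5, 0, 0, 0, 25, 0, 0, -0.5, 0, 0, 0, 25, 0, 0, -0.5, 0, 0, 0, 25, 0, 0, -0.5, 0, 0, 0, 25, 0, 0, 0, 0, 0, 0, 25, 0, 0, 0, 0, 0, 0, 25, 0, 0, 0, 0, 0, 0, 25, 0, 0, 0, 0, 0, 0, 25, 0, 0, 0, 0, 0, 0, 25]'

```text
clock: 28.8
tool_pos: [0.5031, 0.1333, 0.092]
orientation: [-0.583, 0.4, 0.584, 0.4]
contact_force: [-0.3, 0.8, -0.2]
width: 0.399
```

```bash
python3 s.py
```

```text
grasp u -59.50 t 28.80 u -59.47 w 517.00 z 91.96 | Fu 0.81 Fw 0.03 Fz -0.22 | M [ 0.49 -0.09  0.01] width 34.7 yaw 21.15 tilt 0.05 0.08
```

Emit:
jog_arm --plan '[0, 0, 0.3, 0, 0, 0, 25, 0, 0, 0.3, 0, 0, 0, 25, 0, 0, 0, 0, 0, 0, 25, 0, 0, 0, 0, 0, 0, 25, 0, 0, 0, 0, 0, 0, 25, 0, 0, 0, 0, 0, 0, 25, 0, 0, 0, 0, 0, 0, 25, 0, 0, 0, 0, 0, 0, 25, 0, 0, 0, 0, 0, 0, 25, 0, 0, 0, 0, 0, 0, 25]'

```text
clock: 30.05
tool_pos: [0.5031, 0.1333, 0.092]
orientation: [-0.583, 0.4, 0.584, 0.4]
contact_force: [0.6, 1.1, -1.3]
width: 0.402
```

```bash
python3 s.py
```

```text
grasp u -59.48 t 30.05 u -59.47 w 517.01 z 91.97 | Fu 0.76 Fw 0.95 Fz -1.34 | M [ 0.09 -0.35  0.01] width 35.0 yaw 21.15 tilt 0.05 0.03
```

Emit:
jog_arm --plan '[0, 0, 0.5, 0, 0, 0, 25, 0, 0, 0, 0, 0, 0, 25, 0, 0, 0, 0, 0, 0, 25, 0, 0, 0, 0, 0, 0, 25, 0, 0, 0, 0, 0, 0, 25, 0, 0, 0, 0, 0, 0, 25, 0, 0, 0, 0, 0, 0, 25, 0, 0, 0, 0, 0, 0, 25, 0, 0, 0, 0, 0, 0, 25, 0, 0, 0, 0, 0, 0, 25]'

```text
clock: 31.3
tool_pos: [0.503, 0.1335, 0.092]
orientation: [-0.583, 0.4, 0.584, 0.399]
contact_force: [0.1, 0.5, -0.3]
width: 0.406
```

```bash
python3 s.py
```

```text
grasp u -59.19 t 31.30 u -59.18 w 517.02 z 91.97 | Fu 0.42 Fw 0.24 Fz -0.31 | M [ 0.   -0.38  0.04] width 35.3 yaw 21.15 tilt 0.06 0.01
```

Emit:
jog_arm --plan '[0, 0, 0, 0, 0, 0, 36, 0, 0, 0, 0, 0, 0, 38, 0, 0, 0, 0, 0, 0, 42, 0, 0, 0, 0, 0, 0, 48, 0, 0, 0, 0, 0, 0, 56, 0, 0, 0, 0, 0, 0, 66, 0, 0, 0, 0, 0, 0, 70, 0, 0, 0, 0, 0, 0, 70, 0, 0, 0, 0, 0, 0, 70, 0, 0, 0, 0, 0, 0, 70]'

```text
clock: 32.55
tool_pos: [0.5018, 0.133, 0.0919]
orientation: [-0.582, 0.401, 0.584, 0.399]
contact_force: [-0.8, -0.6, 0.1]
width: 0.806
```

```bash
python3 s.py; python3 -c "
from h import *
c=vision.camera('wrist');cv2.imwrite('pics/w3.png',c['img'][130:380,100:460,::-1])"
```

```text
grasp u -59.24 t 32.55 u -59.24 w 515.79 z 91.88 | Fu -0.29 Fw -0.97 Fz 0.12 | M [0.01 0.06 0.03] width 70.2 yaw 21.14 tilt 0.23 -0.00
```

View pics/w3.png

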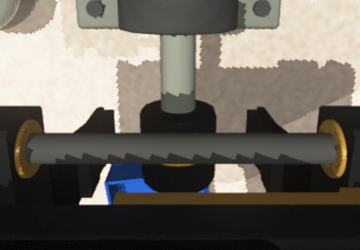

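The crop shows the fingers (columns 112 and 248) clear of the knob (143–217) on both sides. Next I'll lift straight up.

Emit:
jog_arm --plan '[-8, 0, 0, 0, 0, 0, 72, -12, 0, 0, 0, 0, 0, 72, -18, 0, 0, 0, 0, 0, 72, -20, 0, 0, 0, 0, 0, 72, -20, 0, 0, 0, 0, 0, 72, -20, 0, 0, 0, 0, 0, 72, -20, 0, 0, 0, 0, 0, 72, -10, 0, 0, 0, 0, 0, 72, 0, 0, 0, 0, 0, 0, 72, 0, 0, 0, 0, 0, 0, 72]'

```text
clock: 33.85
tool_pos: [0.5024, 0.1333, 0.2303]
orientation: [0.583, -0.399, -0.583, -0.401]
contact_force: [-0.3, -0.3, 0.2]
width: 0.825
```

```bash
python3 s.py
python3 - <<'E'
from h import *
C={n:vision.camera(n) for n in("scene","side","wrist")}
for n in C: cv2.imwrite(f"pics/{n}4.png",C[n]["img"][:,:,::-1])
w=C["wrist"]["img"];s=C["side"]["img"]
o=np.zeros((360,800,3),np.uint8);o[:,:480]=cv2.resize(w,(480,360));o[:,480:]=cv2.resize(s[110:390,170:419],(320,360));cv2.imwrite("pics/c4.png",o[:,:,::-1])
c=C["wrist"]
g=c["img"].astype(int).sum(2)
u0=274
print(g[160:240,u0].tolist())
for l in("knob",):print(models.tip_of(l,"wrist")[:1])
Z={"rack_a":0,"pot":0,"cap_tray":0,"spray":0,"wrench":0}
for l in Z:
    for n in C:
        for r in models.tip_of(l,n)[:2]: print(l,n,round(r["conf"],2),np.round(onplane(C[n],r["uv"],0),3))
E
```

```text
grasp u -59.28 t 33.85 u -59.26 w 516.41 z 230.32 | Fu -0.13 Fw -0.37 Fz 0.20 | M [0.03 0.01 0.  ] width 71.8 yaw 21.15 tilt -0.12 0.06
[479, 480, 475, 482, 479, 482, 482, 481, 480, 475, 480, 484, 482, 481, 478, 479, 480, 481, 481, 479, 480, 480, 480, 479, 486, 478, 300, 129, 108, 117, 124, 119, 116, 117, 114, 115, 113, 122, 118, 116, 119, 117, 118, 111, 119, 112, 130, 276, 363, 397, 414, 401, 265, 131, 117, 118, 121, 115, 122, 123, 122, 117, 120, 115, 119, 115, 113, 112, 151, 310, 370, 382, 388, 384, 268, 175, 158, 166, 155, 164]
[{'uv': [280.8, 205.7], 'conf': 0.7}]
rack_a scene 0.75 [ 0.723 -0.047  0.   ]
rack_a scene 0.64 [0.444 0.468 0.   ]
rack_a side 0.91 [ 0.731 -0.037  0.   ]
rack_a side 0.77 [0.455 0.466 0.   ]
pot scene 0.69 [0.656 0.108 0.   ]
pot side 0.62 [0.652 0.105 0.   ]
pot side 0.56 [ 0.555 -0.08   0.   ]
pot wrist 0.69 [0.652 0.111 0.   ]
cap_tray scene 0.96 [0.464 0.262 0.   ]
cap_tray side 0.58 [0.468 0.242 0.   ]
cap_tray wrist 0.67 [0.472 0.253 0.   ]
cap_tray wrist 0.44 [0.549 0.008 0.   ]
spray scene 0.77 [ 0.439 -0.411  0.   ]
spray side 0.58 [ 0.444 -0.05   0.   ]
wrench side 0.51 [ 0.443 -0.041  0.   ]
wrench wrist 0.63 [ 0.443 -0.038  0.   ]
```

View pics/c4.png

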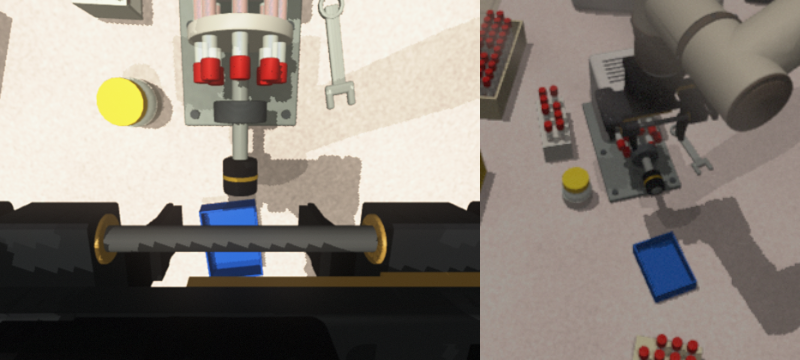

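The image shows the knob released near (240,175) in the composite. The pot, tray, wrench and racks look as they did before. One last check: knob displacement against the first overhead picture, measured from the post.

Run:
```python
from h import *
y=np.radians(21.35);A=np.array([-np.sin(y),np.cos(y),0])
c=vision.camera("wrist")
f=onplane(c,(281,228.7),.128);b=onplane(c,(278,186.2),.118);print("now",f@A*1e3,b@A*1e3)
f0=np.array([0.49781616,0.14477259,0]);b0=np.array([0.51046937,0.11296666,0]);print("before",f0@A*1e3,b0@A*1e3)
o=get_obs();print(o["clock"],np.abs(o["dq"]).max())
robot.close_job()
```

```text
now -41.61546899520185 -76.49863291712053
before -46.399606830966725 -80.62939923965376
34.85 0.001064550766062606
the job is handed in; nothing more can be done
```

The end float check is done and handed in at about 35 s, with the shaft let go midway between its two stops.

| | Inner stop | Outer stop |
|---|---|---|
| Highest wrist reading, N | 12.3 | 13.2 |
| Estimated force on the stop, N | 10 | 11 |
| Position when pressed, mm along the shaft axis | -70.3 | -48.05 |
| First contact, mm along the shaft axis | -68.3 | -50.2 |

- **Forces:** I pushed in first, then pulled out, in small steps. Force is only reported at the end of each move, so I did not see the peaks in between.
- **End float:** the contact points give about 18.1 mm of free travel. That is just over the stated 16–18 mm, probably from give in the gripper pads or an error in the force zero.
- **Final position:** I let go at -59.2 mm; the midpoint is -59.2 mm from the pressed positions and -59.25 mm from the contact points.
- **Shaft after release:** the last wrist picture puts the knob 4.1–4.8 mm further out than at the start. The arm measured 4.5 mm, so the shaft stayed where it was left.
- **Rest of the bench:** the gripper is lifted clear, with wrist force near zero. The pot, tray, wrench and rack A were found within about 1 cm of their first places, which is the detectors' spread, and nothing looks moved in the pictures. The spray bottle's position disagreed by about 3 cm between the two scene-camera readings; the arm never went near it. I did not check rack B separately.

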